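Hang a slide rack at the nitrogen knife and set the valve two turns open

ROBOT

A 6-joint arm with a two-finger parallel gripper is mounted at the origin on the work surface. World frame = base frame: x ahead of the robot, y to its left, z up, the work surface at z = 0. Lengths are in m, angles in degrees, forces in N, time in s.
With the tool pointing down it reaches from about 0.25 to 0.725 m from the base axis. Payload 9.7 kg.
Tool frame: the origin (TCP) lies midway between the tips of the shut fingers; the grasp point (between the pads) lies 19 mm behind it (bot.grasp_offset is the distance from the TCP to the grasp point, in m); z points along the fingers, x is the direction in which the jaws open and shut, and the axes are right-handed (so a half turn about z gives the same grasp; the last joint's range is limited). The gripper opens to 85 mm and grips with 20 to 120 N. Pads are 22 mm wide; open, the fingers measure 114 mm over their backs; the gripper's body (76 mm by 85 mm) begins 54 mm behind the grasp point. The pads swing forward as they close: fully open they stand 13 mm farther back than shut.
Start: joints at [74.485, 4.979, 10.078, 95.1, 0, 90], TCP at [0.147, 0.53, 0.231] pointing down, gripper open.
Joint ranges: [-179.16, 179.16], [-48.56, 103.87], [-65.8, 70.77], [-126.05, 130.52], [-82.76, 87.17], [-180, 180]. Speed limits (degrees/s): [127.2, 127.2, 147.25, 180, 180, 180].

INTERFACE

Orientations are given as [roll, pitch, yaw] about the fixed x, y, z axes, in that order (R = Rz(yaw) Ry(pitch) Rx(roll)).
In Python, from workcell import bot gives the robot as it stands.
- The arm moves only by the tool send_rows, never from a script. Its argument "targets" is a list of rows, each a list of 5 numbers: the closure, from 0 (fully open) to 1 (shut), then the shift along the world's x, y, z in mm, then the turn about the world's z in degrees. A call has 1 to 10 rows; each row is the pose to reach, as a shift and turn from the pose commanded when the call began; what a row does not reach only later rows make up. A row lasts 1/8 s, in which the tool goes at most 62.5 mm and 10.7 degrees, less where a joint would pass 70% of its speed; a pose out of reach is approached as far as the arm can. A call with a gripper value outside its range is refused whole. The fingers move at their own pace and stop on an object; "squeeze" is the grip in N (left out, the last holds). Time passes only in rows, so rows that repeat a pose let the fingers close. It gives the time, the measured TCP pose, the force and the opening at its end, in the units of the state.
- bot.get_obs(): the state, without advancing time (a new reading comes with each control period).
- bot.camera(name): name is "scene" or "side" or "wrist"; returns a dict with "pixels" (384x512x3 uint8, red, green, blue), "intrinsics" (3x3 intrinsics, pixels), "view" (4x4, takes a point from world to camera coordinates); the wrist camera has in their place "mount" (4x4, takes a point from camera to tool coordinates, whose origin is the TCP and whose axes are the tool frame's). Camera axes: x right, y down, z forward; pixel columns grow to the right and rows downward; lengths in m; the calibration is good to about 2 mm. A picture is of the moment at which its call begins: read the wrist's pose just before it. There is no depth.
- bot.job_done(): hands the job in, once; it reports no verdict.
The state is a dict: "time": time; "q": joint angles; "qd": joint speeds; "joint_efforts": joint torques, N m; "ee_pos": TCP position; "tcp_rot": TCP orientation; "wrist_force": force on the tool from outside, world axes, zero at the start; "torque": the same for the moment, N m; "opening": finger opening in m.
Only numpy, scipy, OpenCV 4.12 (cv2) and the standard library are available. Lean on these libraries where they do the work, as an engineer would, in place of code of your own. Each camera call takes 0.05 s, during which the arm holds its last target.

TASK

Dry the rinsed slide rack at the nitrogen station: keeping it upright, hook its hanger over the rail at the open end, clear of the splash guard, slide it along the rail in behind the guard until the hook sits on the red band, and let go so that it hangs there. Then zero the nitrogen valve by turning its green handwheel clockwise until it stops, and back it off exactly two full turns. Finish holding the wheel's black handle, still gripped at that setting, with the specimen dishes, the bottle and the book left undisturbed.

Things in the scene. Friction and masses are not known exactly. Their poses are not given: they have to be found in the camera images.
- rack_grip (a point): Centre of the blue finger grip on top of the slide rack's hanger: 14 mm along its x, 22 mm along its y, 40 mm tall (the steel hook crown begins 20 mm below this point). 162 mm above the rack's underside; z up, y along the rack, x towards the open side of the hook. At the start the rack stands on the bench with +x roughly away from the robot.
- rack_hook (a point): Same axes: middle of the hook crown's underside, where the rail bears; 139 mm above the rack's underside. The hook is a 14 mm wide strap, a downward-open U in the x-z plane, throat 20 mm wide: long leg at -x, free tip at +x that ends 24 mm below this point; below the tip the side is open for 50 mm down to a wire bail. Hung, this point lies 6 mm above the rail's axis.
- rack: The loose steel slide rack, 40 (x) x 86 (y) mm, 32 mm tall without its hanger, with glass slides, 140 to 250 g; origin at the centre of its underside, axes as rack_grip. To hang it, the rail must enter the hook from +x, between 65 and 115 mm above the underside; then the rack is lowered onto the rail.
- stand: Fixed drying stand: drip tray 160 x 380 mm and a horizontal steel rail, diameter 12 mm, axis 200 mm above the bench, along the stand's y. Origin on the bench under the rail's middle; x points away from the robot. Post heads, 209 mm high, at y = -165 and +165 mm. The +y end is the open end, clear of the guard: hang the rack at y about +70 mm, its x along the stand's x.
- mark (a point): Centre of the red band, 16 mm wide, round the rail (on its axis, 200 mm up), axes as the stand's, 50 to 90 mm from the rail's middle towards -y. Clear splash guard, 90 mm wide, centred on the band, 50 mm in front (-x), top at 165 mm height; nitrogen knife bar, 100 mm wide, 48 mm behind (+x), 70 to 100 mm high. The rack gets in between only by sliding along the rail.
- wheel_hub (a point): Centre of the valve's green handwheel on its vertical axis, in the plane of the rim, 122 mm above the bench; rim 122 mm over all, axis fixed (the stem does not rise). The valve's brass body stands below. The hub's nut ends 13 mm above this point.
- handle: Black revolving handle standing up from the wheel's rim, 55 mm from the wheel axis; 23 mm in diameter, its lower end 12 mm and top 66 mm above the rim plane; spins freely on its own pin, so it can be held and carried round in a circle without turning the hand. Its rubber-bushed pin gives 3 mm for 4 N towards or away from the hub. Origin: its middle, on the pin, 160 mm above the bench.
- wheel (a joint): Turn of the valve wheel in rad: 0 = closed, against the stop; grows anticlockwise seen from above (opening); two turns = 12.566; the far stop is at 25.1. It stays where it is left; turning it takes about 2 to 3 N at the handle.
- dish_a: small round clear specimen dish with a white label, leave alone; 52 mm across, 21 mm high; origin: centre of its underside
- dish_b: small round clear specimen dish with a white label, leave alone; 52 mm across, 21 mm high; origin: centre of its underside
- dish_c: small round clear specimen dish with a white label, leave alone; 52 mm across, 21 mm high; origin: centre of its underside
- book: Blue book lying flat, 210 x 148 x 20 mm, leave alone; origin: centre of its underside
- solvent: Amber bottle with red cap, 56 mm across, 110 mm high, leave alone; origin: centre of its underside
Mind the look-alikes: they are no part of the job. Of the things shaped like the rack, the steel one is meant.

How it is judged (in metres and radians):
On the way, in this order (a step that is already met when the one before it is completed fails the run):
1. the rack's hook is over the rail at the open end, at least 80 mm from the red band (z of rack_hook in the frame of mark between 0 and 0.011 m and x of rack_hook in the frame of mark between -0.012 and 0.012 m and y of rack_hook in the frame of mark above 0.08 m), for 0.1 s.
2. the rack hangs by itself on the rail, hook on the red band (z of rack_hook in the frame of mark between 0 and 0.011 m and x of rack_hook in the frame of mark between -0.012 and 0.012 m and y of rack_hook in the frame of mark between -0.01 and 0.01 m and angle between rack_hook's own z axis and vertical below 0.2 rad and contact force between rack and stand above 0.5 N and contact force between rack and the fingers below 0.1 N), for 0.2 s.
3. the valve is closed to its stop (value of joint wheel below 0.08 rad), for 0.1 s.
At the end, for the whole second after the job is handed in: The rack hangs upright on the rail by its hook, at rest, untouched by the robot and within 10 mm of the centre of the red band; the valve wheel stands still two turns (12.57 rad) open from its stop, within 0.2 rad (11 degrees); and the gripper still holds the handle (more than 2 N) (all of step 2 and value of joint wheel between 12.366 and 12.766 rad and velocity of joint wheel between -0.1 and 0.1 rad/s and linear speed of rack below 0.05 m/s and contact force between the fingers and handle above 2 N and distance between the grasp point and handle below 0.04 m); the arm keeps its last pose, push and grip.
It fails at once if a bystander on the bench is pushed more than 25 mm from its place (distance of any of dish_a, dish_b, dish_c, book, solvent from where it was at the start of the episode above 0.025 m).
It fails at once if a bystander is tipped over (angle between any of dish_a, dish_b, dish_c, book, solvent's own z axis and vertical above 0.5 rad).
It fails at once if the rack is tipped more than 35 degrees from upright (angle between rack_hook's own z axis and vertical above 0.61 rad).
It also fails if it takes over 72 s, if anything falls off the work surface, if the arm or the gripper's body presses on something with over 40 N, if the wrist force passes 120 N, or if a joint passes its speed limit or range.

## Working session

There is one attempt and no reset: what is moved stays moved. The work goes in short steps, Python scripts to look and compute and a tool call to move; the robot and the scene stay as the last step left them, time stands still between calls to the robot, and variables do not carry over. Pictures are saved under pics/ and viewed, and the job is handed in when it is done.

Besides the shell and the picture viewer there is one more tool, called after "Request:" as a command line: name --pt "numbers of a row" for each row, then --argument value for the rest. send_rows: Moves the arm, as the interface text tells. Its arguments: {"type":"object","properties":{"targets":{"type":"array","items":{"type":"array","items":{"type":"number"}}},"squeeze":{"type":"number"}},"required":["targets"]}

```bash
mkdir -p pics; ls
python3 - <<'E'
from workcell import bot
import cv2
o=bot.get_obs(); print(o, bot.grasp_offset)
for n in ["scene","side","wrist"]:
    c=bot.camera(n); cv2.imwrite(f"pics/{n}0.png",c["pixels"][:,:,::-1]); print(n,c["intrinsics"],c.get("view",c.get("mount")))
E
```

```text
pics
{'time': 0.0, 'q': array([ 7.44837790e+01,  5.01090034e+00,  1.00334889e+01,  9.50989210e+01,
       -1.03464545e-03,  9.00025461e+01]), 'qd': array([-0.02366358,  0.03509175,  0.03602917,  0.03384037, -0.07219858,
       -0.05074195]), 'joint_efforts': array([-7.19201125e-04, -5.20380306e+01,  4.64807153e+01,  1.61411060e-02,
       -1.09268578e-04,  1.58979014e-05]), 'ee_pos': array([0.14707438, 0.5297314 , 0.23057634]), 'tcp_rot': array([1.79998962e+02, 7.63323539e-02, 7.44812328e+01]), 'wrist_force': array([ 0.25316496, -0.86096691,  0.72374909]), 'torque': array([-0.04043733,  0.04350355, -0.02854584]), 'opening': 0.08500638779689092} 0.0187
scene [[478.61209426   0.         259.69340355]
 [  0.         478.61209426 195.45287046]
 [  0.           0.           1.        ]] [[ 0.53850267  0.84253795 -0.01202841 -0.30008643]
 [ 0.6068392  -0.39768211 -0.68818248 -0.23826523]
 [-0.58460334  0.3632888  -0.72543793  1.64538193]
 [ 0.          0.          0.          1.        ]]
side [[372.42773449   0.         251.74804544]
 [  0.         372.42773449 193.28609093]
 [  0.           0.           1.        ]] [[ 0.84802439 -0.52971326 -0.01607775 -0.42332764]
 [-0.38715798 -0.59851885 -0.70134435  0.32188701]
 [ 0.36188857  0.60098174 -0.71264129  1.06756449]
 [ 0.          0.          0.          1.        ]]
wrist [[276.30737053   0.         257.39792718]
 [  0.         276.30737053 188.9724419 ]
 [  0.           0.           1.        ]] [[ 9.99999727e-01  2.16020686e-04 -7.07099355e-04  8.13225273e-04]
 [-2.42487289e-05  9.65433571e-01  2.60649227e-01 -6.59391849e-02]
 [ 7.38963080e-04 -2.60649138e-01  9.65433312e-01 -1.41543100e-01]
 [ 0.00000000e+00  0.00000000e+00  0.00000000e+00  1.00000000e+00]]
```

View pics/scene0.png

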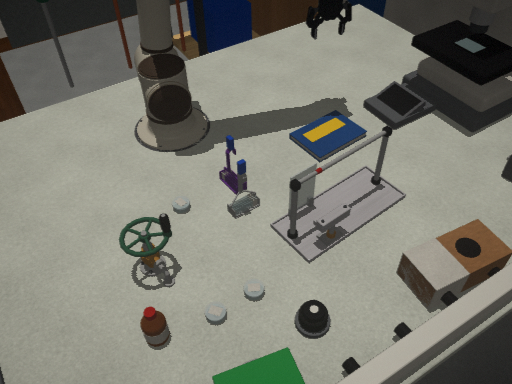

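View pics/side0.png

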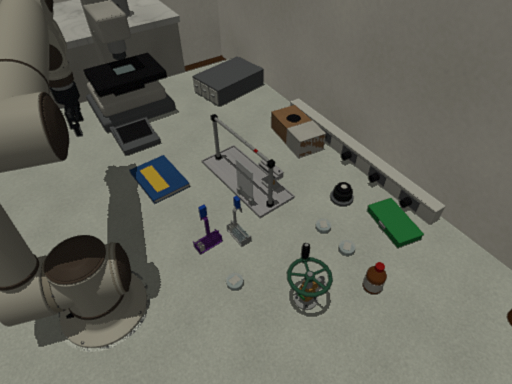

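View pics/wrist0.png

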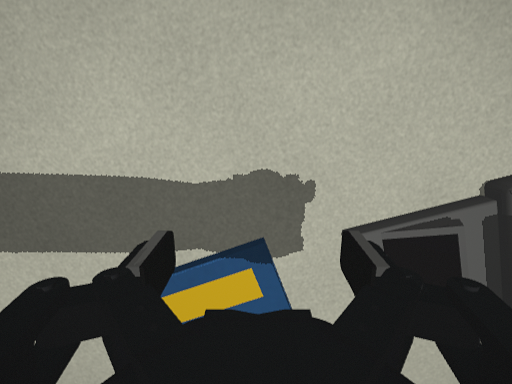

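The scene view shows the steel rack near (243,200) with its blue grip near (241,167). The purple look-alike is near (233,175), the rail runs from (295,185) to (387,132) with the red band near (319,171), and the wheel is near (145,237) with its handle at (165,225). I'll zoom in next.

Run:
```python
import cv2
a=cv2.imread("pics/scene0.png"); b=cv2.imread("pics/side0.png")
cv2.imwrite("pics/sc1.png",cv2.resize(a[110:290,100:410],(775,450),interpolation=cv2.INTER_CUBIC))
cv2.imwrite("pics/si1.png",cv2.resize(b[100:320,180:400],(600,600),interpolation=cv2.INTER_CUBIC))
```

```text
(no output)
```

View pics/sc1.png

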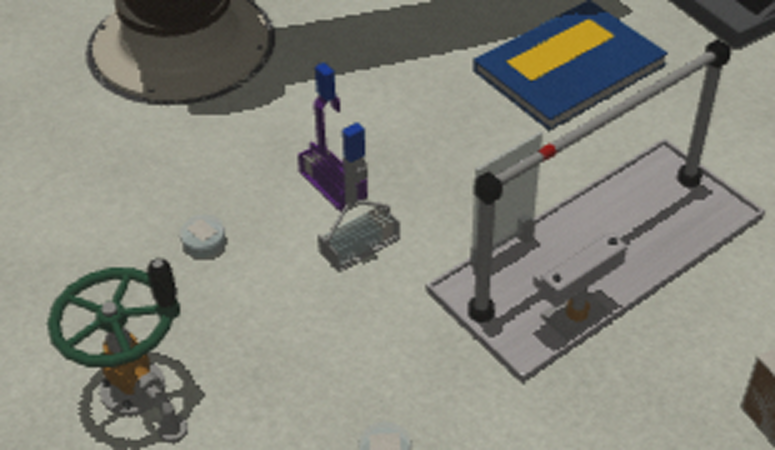

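View pics/si1.png

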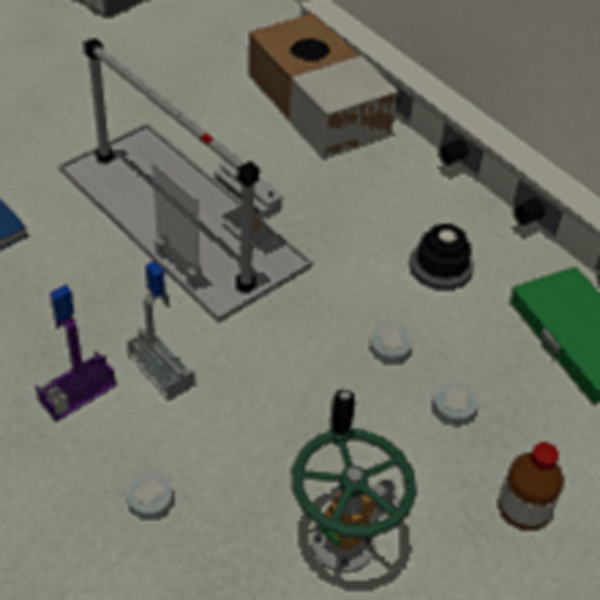

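```bash
cat > h.py <<'E'
import numpy as np,cv2
from workcell import bot
CAM={}
def grab(n,save=None):
    o=bot.get_obs(); c=bot.camera(n); K=c["intrinsics"]
    if "view" in c: V=c["view"]
    else:
        from scipy.spatial.transform import Rotation as R
        T=np.eye(4); T[:3,:3]=R.from_euler("xyz",o["tcp_rot"],degrees=True).as_matrix(); T[:3,3]=o["ee_pos"]
        V=np.linalg.inv(T@c["mount"])
    im=np.ascontiguousarray(c["pixels"][:,:,::-1])
    if save: cv2.imwrite("pics/"+save,im)
    return im,K,V
def ray(K,V,p):
    d=np.linalg.solve(K,np.array([p[0],p[1],1.])); R=V[:3,:3]
    return -R.T@V[:3,3],R.T@d/np.linalg.norm(d)
def plane(K,V,p,z):
    c,d=ray(K,V,p); return c+d*(z-c[2])/d[2]
def tri(*a):
    A=np.zeros((3,3));b=np.zeros(3);L=[]
    for K,V,p in a:
        c,d=ray(K,V,p);P=np.eye(3)-np.outer(d,d);A+=P;b+=P@c;L.append((c,P))
    x=np.linalg.solve(A,b); return x,[np.linalg.norm(P@(x-c))*1e3 for c,P in L]
def proj(K,V,x):
    q=K@(V[:3,:3]@np.asarray(x)+V[:3,3]); return q[:2]/q[2]
def comps(mask,minA=4):
    n,_,s,c=cv2.connectedComponentsWithStats(mask.astype(np.uint8),connectivity=8)
    return [(s[i][4],s[i][:4].tolist(),c[i].round(1).tolist()) for i in range(1,n) if s[i][4]>=minA]
E
python3 - <<'E'
from h import *
for n in("scene","side"):
    im=cv2.imread(f"pics/{n}0.png"); hsv=cv2.cvtColor(im,cv2.COLOR_BGR2HSV);H,S,V=[hsv[:,:,i].astype(int) for i in range(3)]
    print(n,"blue",[c for c in comps((H>105)&(H<125)&(S>150)&(V>60),15)])
    print("red",comps(((H<5)|(H>175))&(S>150)&(V>90),5))
    print("black",[c for c in comps(V<38,20) if 100<c[2][0]<400 and c[2][1]>110])
    print("green",comps((H>60)&(H<90)&(S>100)&(V>30),20))
E
```

```text
scene blue [(np.int32(1210), [291, 115, 75, 42], [328.9, 135.2]), (np.int32(49), [226, 135, 8, 12], [229.8, 140.4]), (np.int32(27), [238, 160, 7, 5], [240.9, 161.9])]
red [(np.int32(18), [316, 168, 6, 5], [318.6, 169.7]), (np.int32(92), [144, 307, 11, 10], [149.0, 311.7])]
black [(np.int32(59), [383, 126, 10, 11], [387.6, 130.7]), (np.int32(34), [372, 177, 8, 8], [375.3, 181.2]), (np.int32(89), [291, 179, 10, 13], [294.9, 184.9]), (np.int32(130), [160, 215, 10, 18], [164.8, 223.8]), (np.int32(40), [288, 230, 9, 9], [292.4, 235.0]), (np.int32(656), [299, 300, 29, 32], [312.9, 317.0]), (np.int32(155), [343, 357, 17, 17], [350.2, 365.1])]
green [(np.int32(29), [147, 243, 13, 10], [151.6, 248.5]), (np.int32(31), [131, 251, 16, 4], [138.8, 252.5]), (np.int32(1970), [213, 348, 92, 36], [263.7, 370.9])]
side blue [(np.int32(895), [136, 156, 52, 44], [161.5, 177.2]), (np.int32(22), [234, 196, 6, 6], [236.3, 198.5]), (np.int32(20), [199, 205, 7, 5], [201.8, 207.0])]
red [(np.int32(6), [254, 149, 3, 3], [255.2, 150.2]), (np.int32(53), [376, 262, 9, 8], [379.8, 265.6])]
black [(np.int32(850), [103, 95, 72, 37], [141.9, 112.1]), (np.int32(23), [211, 115, 6, 7], [213.2, 117.4]), (np.int32(79), [287, 114, 14, 8], [293.3, 117.7]), (np.int32(505), [116, 119, 36, 25], [133.9, 130.9]), (np.int32(39), [325, 133, 6, 10], [327.6, 137.5]), (np.int32(153), [124, 139, 36, 16], [142.0, 146.9]), (np.int32(143), [341, 146, 16, 17], [348.0, 154.6]), (np.int32(51), [267, 160, 8, 9], [270.7, 163.8]), (np.int32(175), [369, 167, 17, 19], [375.9, 176.3]), (np.int32(271), [333, 182, 19, 20], [342.3, 192.9]), (np.int32(27), [267, 201, 7, 6], [270.0, 203.8]), (np.int32(468), [115, 243, 18, 49], [123.0, 266.4]), (np.int32(101), [302, 245, 8, 16], [305.4, 252.4])]
green [(np.int32(1386), [368, 198, 56, 49], [394.9, 222.1]), (np.int32(491), [288, 258, 44, 41], [309.0, 278.5])]
```

Run:
```python
from h import *
ims={}
for n in("scene","side"):
    im,K,Vw=grab(n); ims[n]=(K,Vw)
    hsv=cv2.cvtColor(im,cv2.COLOR_BGR2HSV);H,S,V=[hsv[:,:,i].astype(int) for i in range(3)]
    print(n,"blue",comps((H>105)&(H<125)&(S>120)&(V>30),15))
    print("red",comps(((H<8)|(H>172))&(S>100)&(V>60),5))
    print("green",comps((H>55)&(H<95)&(S>60)&(V>20),20))
    r=(slice(205,260),slice(110,190)) if n=="scene" else (slice(230,310),slice(270,345))
    # hub: light grey pixel among green
    cv2.imwrite(f"pics/{n}_wheel.png",cv2.resize(im[r],None,fx=8,fy=8,interpolation=cv2.INTER_CUBIC)[:600,:800])
    r=(slice(150,225),slice(215,275)) if n=="scene" else (slice(190,250),slice(215,260))
    cv2.imwrite(f"pics/{n}_rack.png",cv2.resize(im[r],None,fx=8,fy=8,interpolation=cv2.INTER_CUBIC)[:600,:800])
s,d=[(*ims[n],) for n in("scene","side")]
for name,a,b in [("red",(318.8,170),(255.3,150.3)),("headnear",(294.9,184.9),(270.7,163.8)),("headfar",(387.6,130.7),(213.2,117.4)),
  ("grip",(241.6,166.8),(236.8,202.7)),("handle",(164.8,223.8),(305.4,252.4))]:
    print(name,tri((*s,a),(*d,b)))
```

```text
scene blue [(np.int32(223), [187, 0, 11, 41], [192.0, 18.8]), (np.int32(2154), [202, 0, 50, 52], [226.3, 22.5]), (np.int32(290), [348, 0, 38, 16], [371.5, 4.7]), (np.int32(1317), [290, 111, 77, 47], [328.8, 134.8]), (np.int32(83), [226, 135, 8, 15], [229.9, 142.1]), (np.int32(100), [237, 159, 9, 16], [241.2, 166.5])]
red [(np.int32(27), [315, 168, 8, 6], [318.8, 170.0]), (np.int32(140), [143, 307, 14, 14], [149.5, 313.2])]
green [(np.int32(29), [36, 0, 13, 3], [41.8, 0.7]), (np.int32(669), [120, 217, 49, 40], [142.0, 237.5]), (np.int32(2015), [212, 347, 93, 37], [263.8, 370.7])]
side blue [(np.int32(960), [130, 156, 59, 45], [160.4, 177.3]), (np.int32(63), [234, 196, 6, 13], [236.7, 201.6]), (np.int32(72), [199, 205, 8, 13], [202.4, 210.6])]
red [(np.int32(14), [253, 149, 5, 4], [255.2, 150.4]), (np.int32(61), [375, 262, 10, 8], [379.7, 265.7])]
green [(np.int32(1451), [367, 198, 57, 50], [394.9, 222.1]), (np.int32(638), [287, 258, 45, 42], [309.1, 278.2])]
red (array([0.60876408, 0.14610002, 0.199955  ]), [np.float64(1.0118589772396596), np.float64(1.0118589772397109)])
headnear (array([0.61629142, 0.0670189 , 0.19596254]), [np.float64(0.05773581416328152), np.float64(0.057735814163073926)])
headfar (array([0.5845659 , 0.40017258, 0.19540175]), [np.float64(0.30739938379551746), np.float64(0.30739938379552556)])
grip (array([0.45510865, 0.01036699, 0.15884875]), [np.float64(0.45356713481109895), np.float64(0.4535671348111128)])
handle (array([ 0.51977319, -0.24298971,  0.15365713]), [np.float64(0.5595216195975079), np.float64(0.5595216195975274)])
```

View pics/scene_rack.png

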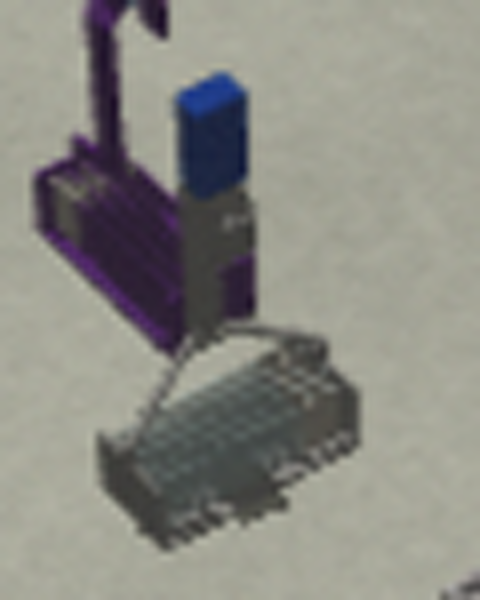

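View pics/side_rack.png

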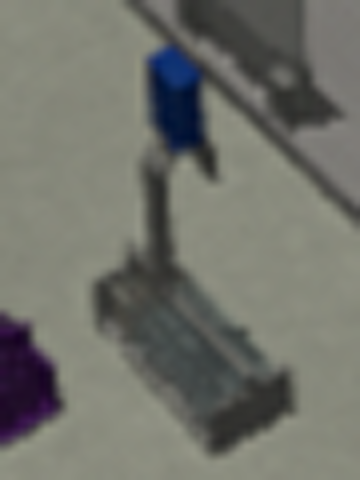

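View pics/scene_wheel.png

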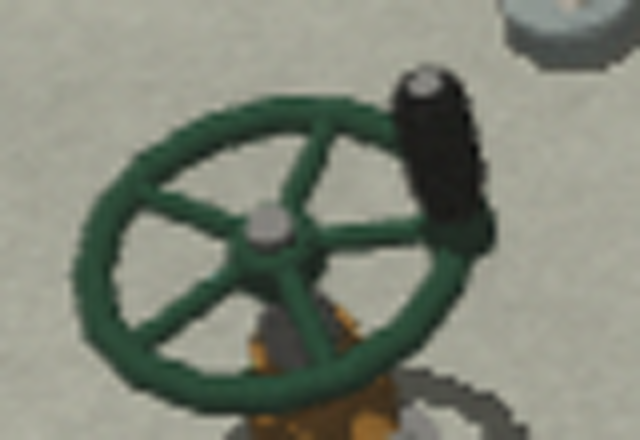

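View pics/side_wheel.png

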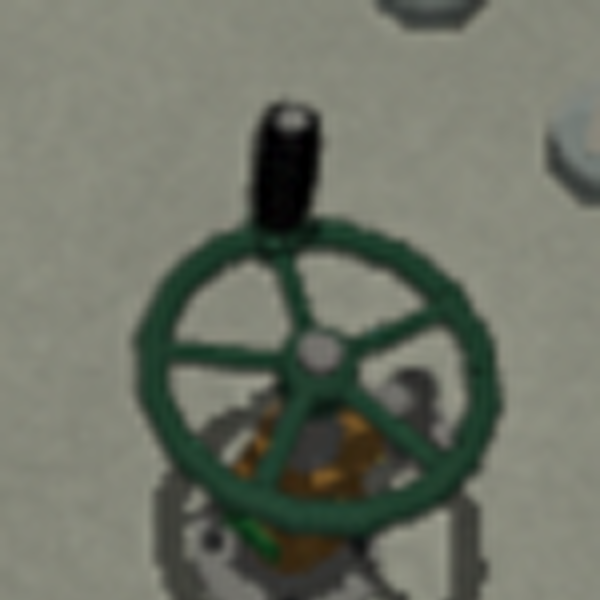

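Run:
```python
from h import *
s=grab("scene")[1:];d=grab("side")[1:]
print("nut",tri((*s,(143.5,232.3)),(*d,(310,273.5))))
print("htop",tri((*s,(163.1,215.4)),(*d,(306.5,244.75))))
print("grip",tri((*s,(241.2,166.5)),(*d,(236.7,202.2))))
print("griptop",tri((*s,(242.2,161.8)),(*d,(236.6,197.6))))
f=lambda c,p,z=0:plane(*c,p,z).round(4)
print("scene +x edge",f(s,(235.6,218.5)),f(s,(259.75,205)))
print("side",f(d,(241.9,246.5)),f(d,(251.5,240.6)),f(d,(227.5,230.6)))
print("side top",f(d,(240.5,243),.032),f(d,(251.5,236.6),.032),f(d,(227,225),.032))
# rail direction
a=np.array([.6163,.0670]);b=np.array([.5846,.4002]);v=b-a;print(np.linalg.norm(v),np.degrees(np.arctan2(v[1],v[0])),(a+b)/2)
for n,p in [("A",(181,204)),("B",(215,313)),("C",(254,290))]: print(n,f(s,p,.012))
print("dishes side",[f(d,p,.012) for p in [(235,282),(323,226),(347,248)]])
print("bottle",f(s,(155,330),.03), "book",f(s,(328,135),.02))
```

```text
nut (array([ 0.4988522 , -0.29259263,  0.13364197]), [np.float64(0.37453459497448693), np.float64(0.3745345949744472)])
htop (array([ 0.52100771, -0.24215687,  0.18530536]), [np.float64(0.09172788572809927), np.float64(0.09172788572825613)])
grip (array([0.45496072, 0.00975606, 0.16089146]), [np.float64(0.21833110897403923), np.float64(0.21833110897398555)])
griptop (array([0.45690152, 0.01233582, 0.17773488]), [np.float64(0.07060548118855148), np.float64(0.07060548118854311)])
scene +x edge [ 0.4796 -0.0312  0.    ] [0.4735 0.0537 0.    ]
side [ 0.4399 -0.0347  0.    ] [ 0.4787 -0.0312  0.    ] [0.433 0.048 0.   ]
side top [ 0.432  -0.0415  0.032 ] [ 0.4747 -0.0387  0.032 ] [0.4322 0.0459 0.032 ]
0.33470454134953115 95.43465162912355 [0.60045 0.2336 ]
A [ 0.3553 -0.1397  0.012 ]
B [ 0.7166 -0.2275  0.012 ]
C [ 0.7134 -0.1162  0.012 ]
dishes side [array([ 0.3522, -0.1422,  0.012 ]), array([ 0.7075, -0.1166,  0.012 ]), array([ 0.7134, -0.2275,  0.012 ])]
bottle [ 0.69   -0.3666  0.03  ] book [0.3498 0.3991 0.02  ]
```

Run:
```python
from h import *
s=grab("scene")[1:];d=grab("side")[1:]
print("purple",tri((*s,(229.9,142.1)),(*d,(202.4,210.6))))
```

```text
purple (array([0.35231678, 0.03493694, 0.16111474]), [np.float64(0.465485455634348), np.float64(0.4654854556343116)])
```

Request:
send_rows --pt "0 0 0 40 0" --pt "0 50 -80 60 5" --pt "0 90 -140 60 10" --pt "0 130 -200 60 15" --pt "0 165 -260 60 20" --pt "0 200 -320 50 20" --pt "0 235 -380 40 20" --pt "0 265 -440 30 20" --pt "0 290 -490 20 20" --pt "0 308 -520 20 20"

```text
time: 1.7
ee_pos: [0.4336, 0.048, 0.2558]
tcp_rot: [180.0, -0.0, 94.5]
wrist_force: [1.8, 1.1, -0.0]
opening: 0.0856
```

Request:
send_rows --pt "0 0 0 0 0" --pt "0 0 0 0 0"

```text
time: 1.95
ee_pos: [0.433, 0.0499, 0.256]
tcp_rot: [-180.0, -0.0, 94.4]
wrist_force: [-0.2, 0.6, 0.3]
opening: 0.0854
```

Run:
```python
from h import *
o=bot.get_obs();print(o["time"],o["ee_pos"],o["tcp_rot"])
im,K,V=grab("wrist","w1.png")
hsv=cv2.cvtColor(im,cv2.COLOR_BGR2HSV);H,S,Vv=[hsv[:,:,i].astype(int) for i in range(3)]
print(comps((H>105)&(H<125)&(S>120)&(Vv>30),15), proj(K,V,(.4555,.01,.182)))
```

```text
1.95 [0.43295927 0.04992484 0.2559643 ] [-1.79988189e+02 -1.25329677e-02  9.44186553e+01]
[(np.int32(3823), [446, 51, 66, 117], [479.8, 116.1]), (np.int32(34), [454, 55, 5, 14], [456.2, 61.5]), (np.int32(566), [237, 77, 19, 32], [246.1, 92.6]), (np.int32(94), [446, 77, 9, 43], [450.0, 98.3]), (np.int32(36), [442, 126, 5, 18], [444.0, 134.8]), (np.int32(43), [438, 145, 6, 21], [440.6, 155.2]), (np.int32(665), [197, 199, 30, 26], [211.6, 211.7])] [206.73731941 220.18277214]
```

View pics/w1.png

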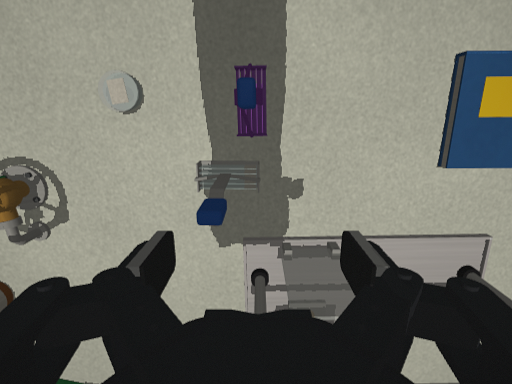

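Run:
```python
import cv2
a=cv2.imread("pics/w1.png")[140:240,180:280]
cv2.imwrite("pics/w1z.png",cv2.resize(a,(600,600),interpolation=cv2.INTER_CUBIC))
```

```text
(no output)
```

View pics/w1z.png

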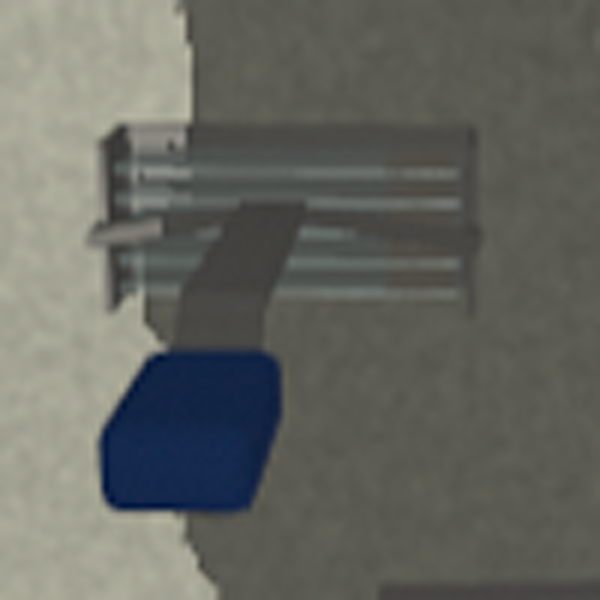

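Run:
```python
from h import *
im,K,V=grab("wrist")
print(plane(K,V,(209.7,218.3),.182), plane(K,V,(196.7,225),.182),plane(K,V,(222.5,225),.182))
# rack ends top z=.032
for p in [(198,177),(259,176)]: print(plane(K,V,p,.032))
```

```text
[0.45365461 0.01309291 0.182     ] [0.46050386 0.00243398 0.182     ] [0.45879737 0.02398881 0.182     ]
[ 0.45527236 -0.02779329  0.032     ]
[0.44737815 0.05449541 0.032     ]
```

Request:
send_rows --pt "0 21.5 -38 0 0" --pt "0 21.5 -38 0 0" --pt "0 21.5 -38 -40 0" --pt "0 21.5 -38 -80 0" --pt "0 21.5 -38 -109 0" --pt "0 21.5 -38 -109 0" --pt "1 21.5 -38 -109 0" --pt "1 21.5 -38 -109 0" --pt "1 21.5 -38 -109 0" --pt "1 21.5 -38 -109 0" --squeeze 50

```text
time: 3.3
ee_pos: [0.4549, 0.0118, 0.1475]
tcp_rot: [179.9, 0.0, 94.5]
wrist_force: [0.7, -2.1, 6.0]
opening: 0.0211
```

Request:
send_rows --pt "1 0 0 0 0" --pt "1 0 0 0 0" --pt "1 0 0 15 0" --pt "1 0 0 15 0"

```text
time: 3.8
ee_pos: [0.455, 0.0121, 0.1631]
tcp_rot: [179.9, -0.0, 94.5]
wrist_force: [-0.2, -0.4, -2.6]
opening: 0.0215
```

Run:
```python
from h import *
o=bot.get_obs();print(o["time"],o["ee_pos"],o["tcp_rot"],o["opening"],o["wrist_force"])
for n in("scene","side"):
    im,_,_=grab(n)
    r=(slice(110,235),slice(180,305)) if n=="scene" else (slice(150,260),slice(190,300))
    cv2.imwrite(f"pics/{n}2.png",cv2.resize(im[r],(400,400),interpolation=cv2.INTER_CUBIC))
cv2.imwrite("pics/c2.png",np.hstack([cv2.imread("pics/scene2.png"),cv2.imread("pics/side2.png")]))
```

```text
3.8 [0.45495411 0.01213635 0.16305736] [ 1.79925873e+02 -1.02419504e-02  9.44858327e+01] 0.021501008681078862 [-0.18958984 -0.36993517 -2.64533268]
```

View pics/c2.png

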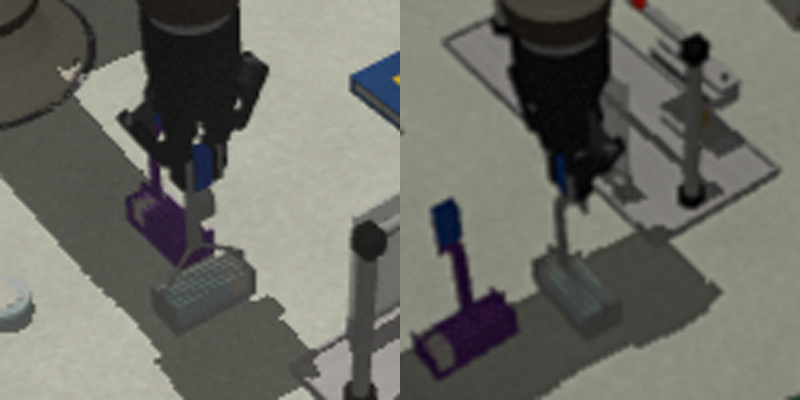

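Request:
send_rows --pt "1 0 0 40 0" --pt "1 0 10 75 1" --pt "1 0 45 94 1" --pt "1 5 90 94 1" --pt "1 10 135 94 1" --pt "1 20 180 94 1" --pt "1 35 220 94 1" --pt "1 55 255 94 1" --pt "1 70 278 94 1" --pt "1 74 285 94 1"

```text
time: 5.15
ee_pos: [0.5288, 0.2982, 0.2544]
tcp_rot: [-179.9, 0.0, 95.5]
wrist_force: [-0.3, -0.6, -2.2]
opening: 0.0211
```

Request:
send_rows --pt "1 0 0 0 0" --pt "1 0 0 0 0"

```text
time: 5.4
ee_pos: [0.5282, 0.2962, 0.2562]
tcp_rot: [180.0, 0.0, 95.5]
wrist_force: [-0.4, -0.2, -1.6]
opening: 0.0214
```

Run:
```python
from h import *
o=bot.get_obs();print(o["time"],o["ee_pos"],o["tcp_rot"],o["opening"],o["wrist_force"])
grab("scene","s3.png");grab("side","d3.png");grab("wrist","w3.png")
a=cv2.imread("pics/s3.png")[60:260,230:430];b=cv2.imread("pics/d3.png")[60:220,180:340]
cv2.imwrite("pics/c3.png",np.hstack([cv2.resize(x,(400,400),interpolation=cv2.INTER_CUBIC) for x in(a,b)]))
```

```text
5.4 [0.52824563 0.29624377 0.25622606] [1.79995595e+02 5.71890403e-03 9.54506312e+01] 0.02137863448792517 [-0.42277486 -0.15137021 -1.57001791]
```

View pics/c3.png

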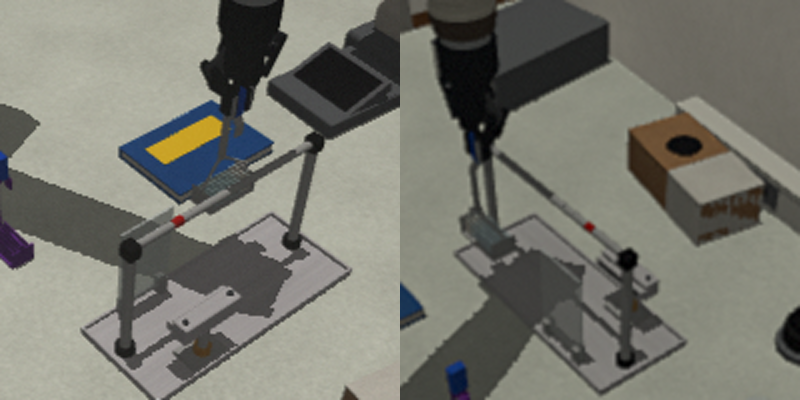

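View pics/w3.png

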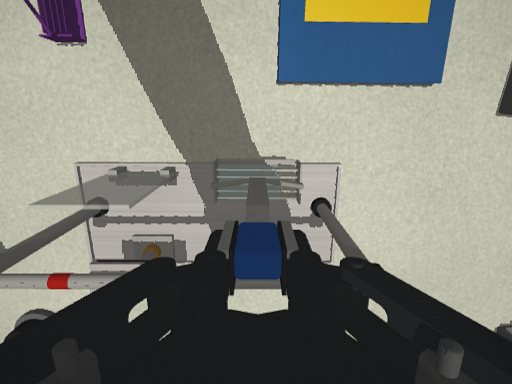

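Run:
```python
from h import *
im,K,V=grab("wrist")
g=cv2.cvtColor(im,cv2.COLOR_BGR2GRAY)
for x in (5,25,40,90,110,125): print(x,g[268:296,x])
hsv=cv2.cvtColor(im,cv2.COLOR_BGR2HSV)
print(comps(((hsv[:,:,0]<8)|(hsv[:,:,0]>172))&(hsv[:,:,1]>100)&(hsv[:,:,2]>60),20))
for p in [(8,282),(60,282),(110,282)]: print(plane(K,V,p,.2))
```

```text
5 [ 67  84 155 191 176 121  76  95 111 121 129 136 142 147 149 152 152 150
 147 137 150 177 184 182 185 185 185 185]
25 [187 191 188 184 169 117  77  97 112 123 131 136 143 150 153 155 154 152
 148 139 152 176 184 186 186 187 188 190]
40 [186 184 189 199 189 130  75  97 113 124 132 138 144 149 152 155 155 153
 150 141 155 181 188 188 189 186 185 185]
90 [171 171 171 142 101  81  80  97 113 125 133 140 146 152 156 158 158 156
 153 148 121 129 157 183 160  75  16  24]
110 [173 176 156 114  88  78  81  98 114 126 134 142 151 127  62  23  26  26
  27  26  27  26  27  26  26  27  27  26]
125 [173 177 142  92  96  70  22  26  26  27  26  26  26  26  26  27  26  27
  27  26  27  27  28  25  27  26  25  26]
[(np.int32(307), [47, 273, 24, 16], [57.6, 280.9])]
[0.61393405 0.10053892 0.2       ]
[0.60987731 0.1428546  0.2       ]
[0.60597775 0.18353087 0.2       ]
```

Request:
send_rows --pt "1 30 3 0 0" --pt "1 55 5.5 0 0" --pt "1 66 6.2 0 0" --pt "1 66 6.2 0 0" --pt "1 66 6.2 0 0"

```text
time: 6.22
ee_pos: [0.5941, 0.3031, 0.2562]
tcp_rot: [180.0, -0.0, 95.5]
wrist_force: [-1.1, 0.5, -1.0]
opening: 0.0213
```

Run:
```python
from h import *
o=bot.get_obs();print(o["time"],o["ee_pos"],o["tcp_rot"],o["opening"],o["wrist_force"])
s=grab("scene","s4.png");d=grab("side","d4.png");w=grab("wrist","w4.png")
print(proj(*s[1:],(.594,.303,.2)),proj(*d[1:],(.594,.303,.2)))
a=s[0][70:190,300:420];b=d[0][80:200,160:280]
cv2.imwrite("pics/c4.png",np.hstack([cv2.resize(x,(400,400),interpolation=cv2.INTER_CUBIC) for x in(a,b)]))
```

```text
6.225 [0.59413035 0.30309964 0.25615273] [ 1.79998385e+02 -3.35335181e-03  9.54824403e+01] 0.021260190006114326 [-1.08791855  0.5401496  -0.9715638 ]
[363.01083504 143.9445144 ] [228.27726654 128.57935901]
```

View pics/c4.png

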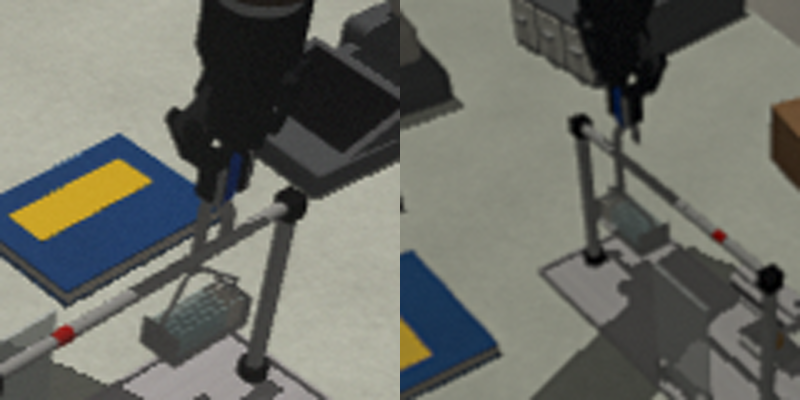

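View pics/w4.png

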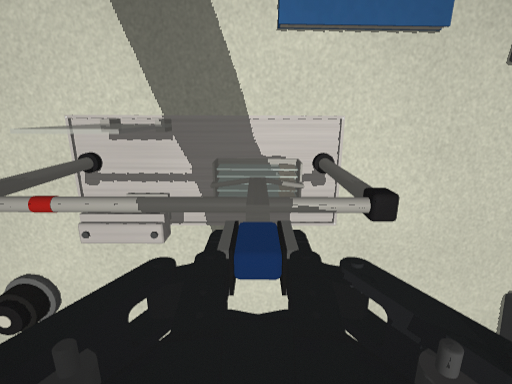

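Run:
```python
from h import *
im,K,V=grab("wrist")
hsv=cv2.cvtColor(im,cv2.COLOR_BGR2HSV)
print(comps(((hsv[:,:,0]<8)|(hsv[:,:,0]>172))&(hsv[:,:,1]>100)&(hsv[:,:,2]>60),20))
for p in [(41,204.3),(150,204.5),(340,205),(382,204.5)]: print(plane(K,V,p,.2))
```

```text
[(np.int32(353), [28, 196, 27, 16], [39.7, 203.5])]
[0.60943242 0.14152402 0.2       ]
[0.60169688 0.2233342  0.2       ]
[0.58833496 0.3659235  0.2       ]
[0.58490497 0.39733975 0.2       ]
```

Request:
send_rows --pt "1 0 0 -18 0" --pt "1 0 0 -34 0" --pt "1 0 0 -38 0" --pt "1 0 0 -38 0" --pt "1 0 0 -38 0"

```text
time: 7.05
ee_pos: [0.5947, 0.3034, 0.2189]
tcp_rot: [179.9, -0.0, 95.5]
wrist_force: [0.3, 1.3, -2.1]
opening: 0.0209
```

Run:
```python
from h import *
o=bot.get_obs();print(o["time"],o["ee_pos"],o["tcp_rot"],o["opening"],o["wrist_force"])
s=grab("scene","s5.png");d=grab("side","d5.png")
a=s[0][90:170,320:400];b=d[0][90:170,190:270]
cv2.imwrite("pics/c5.png",np.hstack([cv2.resize(x,(400,400),interpolation=cv2.INTER_CUBIC) for x in(a,b)]))
```

```text
7.05 [0.59469829 0.30336407 0.21885472] [ 1.79936516e+02 -2.60063238e-02  9.54883648e+01] 0.020878211302058865 [ 0.26657628  1.32980877 -2.07658424]
```

View pics/c5.png

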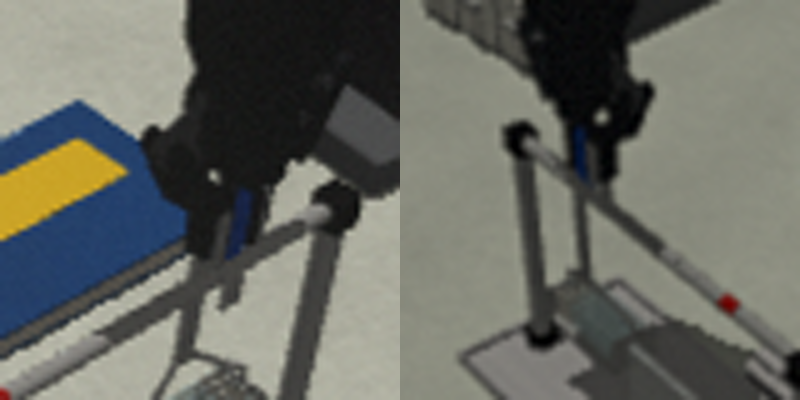

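Request:
send_rows --pt "1 0 0 -2 0" --pt "1 0 0 -3 0" --pt "1 0 0 -3 0" --pt "1 0 0 -3 0"

```text
time: 7.65
ee_pos: [0.5946, 0.3032, 0.2149]
tcp_rot: [-180.0, 0.0, 95.5]
wrist_force: [0.2, -0.7, -1.2]
opening: 0.0215
```

Request:
send_rows --pt "1 1.4 -15 0.5 0" --pt "1 2.8 -30 0.5 0" --pt "1 4.7 -50 0.5 0" --pt "1 6.6 -70 0.5 0" --pt "1 8.5 -90 0.5 0" --pt "1 10.3 -110 0.5 0" --pt "1 12.2 -130 0.5 0" --pt "1 13.2 -140 0.5 0" --pt "1 13.2 -140 0.5 0" --pt "1 13.2 -140 0.5 0"

```text
time: 8.9
ee_pos: [0.6077, 0.1637, 0.2154]
tcp_rot: [180.0, -0.0, 95.5]
wrist_force: [-0.4, -0.6, -1.4]
opening: 0.0209
```

Run:
```python
from h import *
o=bot.get_obs();print(o["time"],o["ee_pos"],o["tcp_rot"],o["opening"],o["wrist_force"])
s=grab("scene","s6.png");d=grab("side","d6.png");w=grab("wrist","w6.png")
a=s[0][130:230,260:360];b=d[0][110:210,200:300]
cv2.imwrite("pics/c6.png",np.hstack([cv2.resize(x,(400,400),interpolation=cv2.INTER_CUBIC) for x in(a,b)]))
```

```text
8.9 [0.60773841 0.16370048 0.21538664] [ 1.79999646e+02 -1.31752269e-02  9.55072299e+01] 0.020949863770553395 [-0.37096946 -0.57033618 -1.3781817 ]
```

View pics/c6.png

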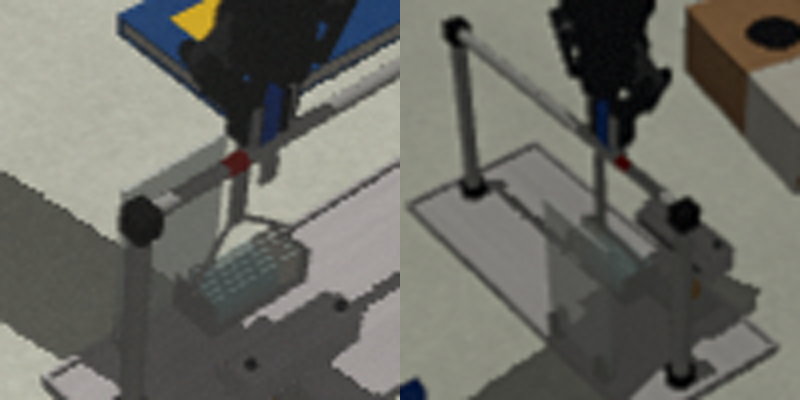

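View pics/w6.png

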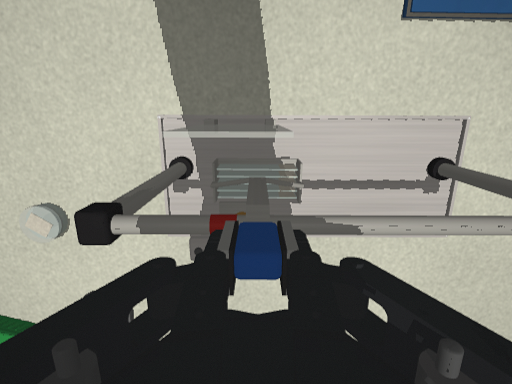

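Run:
```python
from h import *
s=grab("scene");d=grab("side")
im,K,V=grab("wrist")
cv2.imwrite("pics/w6z.png",cv2.resize(im[190:270,190:290],(800,640),interpolation=cv2.INTER_CUBIC)[:600])
hsv=cv2.cvtColor(im,cv2.COLOR_BGR2HSV)
print(comps(((hsv[:,:,0]<8)|(hsv[:,:,0]>172))&(hsv[:,:,1]>100)&(hsv[:,:,2]>40),20))
l=plane(K,V,(210,225),.2);print(l,l+np.array([-.094,.9955,0])*.008, plane(K,V,(222.5,225),.2))
a=s[0];
for n,(i,k,v) in (("s",s),("d",d)):
    h=cv2.cvtColor(i,cv2.COLOR_BGR2HSV);print(n,comps(((h[:,:,0]<8)|(h[:,:,0]>172))&(h[:,:,1]>90)&(h[:,:,2]>40),5))
```

```text
[(np.int32(318), [210, 214, 27, 20], [220.2, 220.9])]
[0.60982795 0.13562083 0.2       ] [0.60907595 0.14358483 0.2       ] [0.60909138 0.14320533 0.2       ]
s [(np.int32(28), [315, 168, 8, 6], [319.0, 170.2]), (np.int32(147), [143, 307, 14, 14], [149.5, 313.3])]
d [(np.int32(13), [254, 149, 4, 4], [255.4, 150.4]), (np.int32(85), [375, 262, 10, 11], [379.3, 266.9])]
```

View pics/w6z.png

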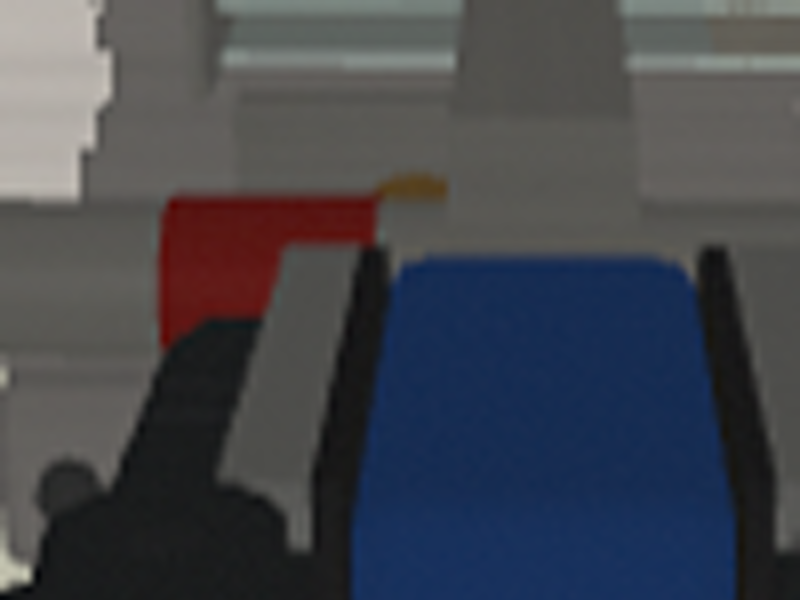

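Request:
send_rows --pt "1 1 -10 0 0" --pt "1 1.8 -19.4 0 0" --pt "1 1.8 -19.4 0 0" --pt "1 1.8 -19.4 -1 0" --pt "1 1.8 -19.4 -2 0" --pt "1 1.8 -19.4 -2 0"

```text
time: 9.95
ee_pos: [0.6097, 0.1437, 0.2142]
tcp_rot: [179.9, 0.0, 95.5]
wrist_force: [-0.2, -2.9, 5.3]
opening: 0.0213
```

Run:
```python
from h import *
o=bot.get_obs();print(o["time"],o["ee_pos"],o["tcp_rot"],o["opening"],o["wrist_force"])
im,K,V=grab("wrist","w7.png");s=grab("scene");d=grab("side")
cv2.imwrite("pics/c7.png",np.hstack([cv2.resize(x,(400,400),interpolation=cv2.INTER_CUBIC) for x in(s[0][130:210,270:350],d[0][110:190,220:300])]))
cv2.imwrite("pics/w7z.png",cv2.resize(im[190:270,210:310],(800,640),interpolation=cv2.INTER_CUBIC)[:600])
```

```text
9.95 [0.6096682  0.14373436 0.21423915] [1.79929772e+02 2.43658553e-02 9.54839242e+01] 0.021307397428372142 [-0.21184267 -2.86248856  5.31177716]
```

View pics/c7.png

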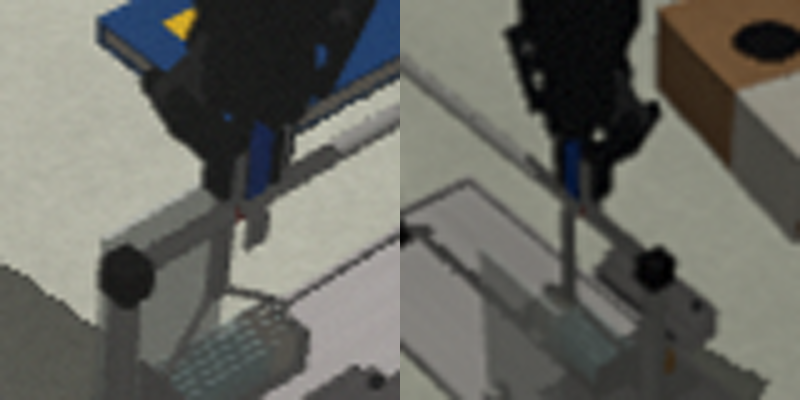

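View pics/w7z.png

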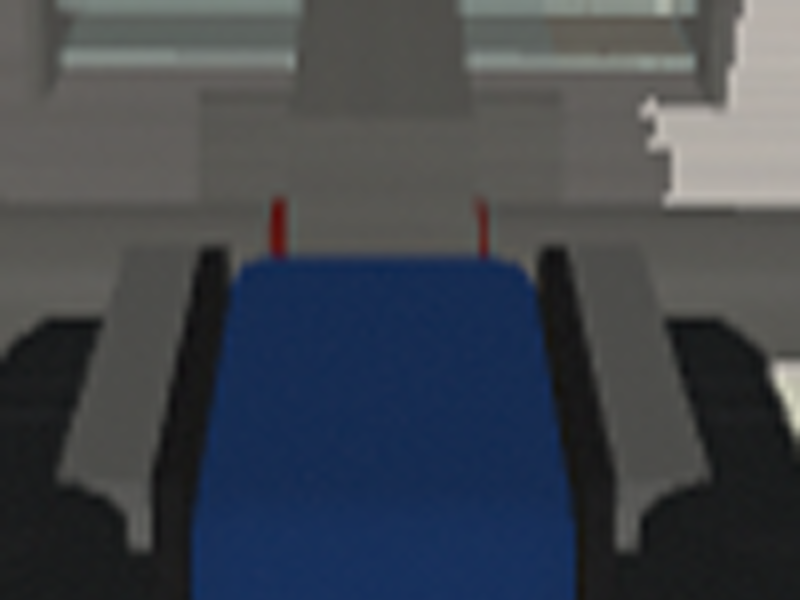

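Request:
send_rows --pt "1 0 0 0.7 0" --pt "1 0 0 0.7 0" --pt "0 0 0 0.7 0" --pt "0 0 0 0.7 0" --pt "0 0 0 0.7 0" --pt "0 0 0 0.7 0" --pt "0 0 0 0.7 0" --pt "0 0 0 0.7 0"

```text
time: 11.1
ee_pos: [0.6096, 0.1439, 0.2141]
tcp_rot: [180.0, -0.0, 95.5]
wrist_force: [0.2, -0.0, -0.3]
opening: 0.0852
```

Request:
send_rows --pt "0 0 0 20 0" --pt "0 0 0 50 0" --pt "0 0 0 85 0" --pt "0 0 0 85 0"

```text
time: 11.6
ee_pos: [0.6102, 0.144, 0.302]
tcp_rot: [179.7, -0.0, 95.5]
wrist_force: [0.2, -0.4, -1.0]
opening: 0.0856
```

Run:
```python
from h import *
o=bot.get_obs();print(o["time"],o["ee_pos"],o["tcp_rot"],o["opening"],o["wrist_force"])
im,K,V=grab("wrist","w8.png");s=grab("scene");d=grab("side")
cv2.imwrite("pics/c8.png",np.hstack([cv2.resize(x,(400,400),interpolation=cv2.INTER_CUBIC) for x in(s[0][130:230,270:370],d[0][110:210,220:320])]))
cv2.imwrite("pics/w8z.png",cv2.resize(im[120:240,170:330],(800,600),interpolation=cv2.INTER_CUBIC)[:600])
```

```text
11.6 [0.61019776 0.14399348 0.30203453] [ 1.79737962e+02 -3.74059744e-02  9.54842893e+01] 0.08560355443864372 [ 0.16397304 -0.37946649 -0.98193638]
```

View pics/c8.png

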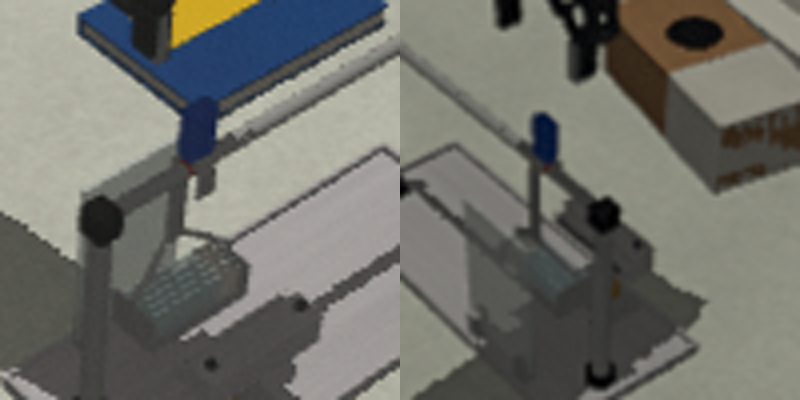

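View pics/w8z.png

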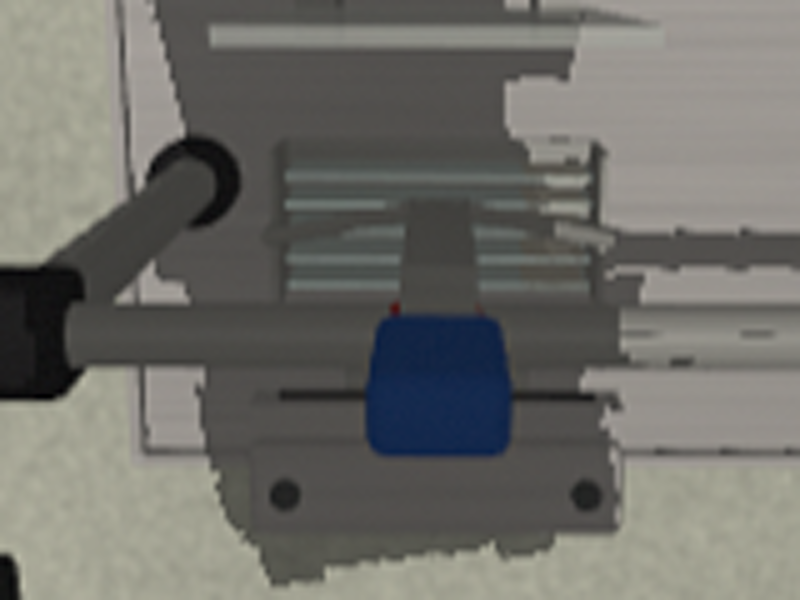

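Request:
send_rows --pt "0 -10 -40 10 0" --pt "0 -22 -95 10 0" --pt "0 -35 -150 10 0" --pt "0 -48 -205 0 0" --pt "0 -62 -260 -10 0" --pt "0 -75 -315 -20 0" --pt "0 -85 -360 -30 0" --pt "0 -90 -386 -40 0" --pt "0 -90 -386 -40 0" --pt "0 -90 -386 -40 0"

```text
time: 13.0
ee_pos: [0.5195, -0.2415, 0.2587]
tcp_rot: [-180.0, -0.0, 95.5]
wrist_force: [-0.9, -0.0, -0.4]
opening: 0.0855
```

Run:
```python
from h import *
o=bot.get_obs();print(o["time"],o["ee_pos"],o["tcp_rot"],o["opening"],o["wrist_force"],o["q"])
im,K,V=grab("wrist","w9.png")
for x in [(.499,-.2926,.135),(.5205,-.2425,.188)]: print(proj(K,V,x))
```

```text
13.0 [ 0.5194623  -0.24152606  0.25870082] [-1.79963088e+02 -3.97276345e-02  9.54860806e+01] 0.0855286485243423 [-0.88977319 -0.03134698 -0.35348078] [-2.49440003e+01  8.98916252e+00  1.75651534e+01  9.86279395e+01
  1.55597177e-02 -3.04301008e+01]
[206.02687401 157.8848308 ]
[255.19314923 200.23578949]
```

View pics/w9.png

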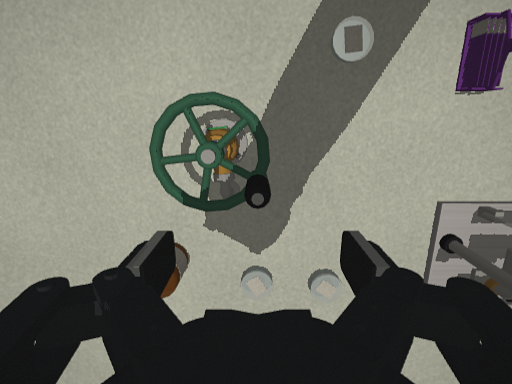

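Run:
```python
from h import *
im,K,V=grab("wrist")
n=plane(K,V,(208,156),.135);t=plane(K,V,(257.7,199),.188);print(n,t)
hsv=cv2.cvtColor(im,cv2.COLOR_BGR2HSV);m=((hsv[:,:,0]>55)&(hsv[:,:,0]<95)&(hsv[:,:,1]>60)).astype(np.uint8)
m[:, :140]=0
c=max(cv2.findContours(m,cv2.RETR_EXTERNAL,cv2.CHAIN_APPROX_NONE)[0],key=cv2.contourArea)[:,0]
P=np.array([plane(K,V,p,.122)[:2] for p in c])
from scipy.optimize import least_squares
f=least_squares(lambda q:np.hypot(*(P-q[:2]).T)-q[2],[.5,-.29,.06],loss="soft_l1",f_scale=.001);print(f.x)
for h in (n[:2],f.x[:2]):
    v=t[:2]-h;print(np.hypot(*v),np.degrees(np.arctan2(v[1],v[0])))
```

```text
[ 0.49736799 -0.29066025  0.135     ] [ 0.51963444 -0.24035647  0.188     ]
[ 0.49564907 -0.29290589  0.05799859]
0.055011507269549995 66.12391262638333
0.05776452553182983 65.4664024410892
```

Request:
send_rows --pt "0 0 0 -45 0" --pt "0 0 0 -90 0" --pt "0 0 0 -114 0" --pt "0 0 0 -114 0" --pt "1 0 0 -114 0" --pt "1 0 0 -114 0" --pt "1 0 0 -114 0" --pt "1 0 0 -114 0" --pt "1 0 0 -114 0" --squeeze 30

```text
time: 14.22
ee_pos: [0.5198, -0.2422, 0.1458]
tcp_rot: [179.9, 0.0, 95.5]
wrist_force: [0.7, 0.6, 6.0]
opening: 0.022
```

```bash
cat > arc.py <<'E'
# usage: arc.py a0 a1 step : rows relative to pose at a0 (commanded), circle r=55
import sys,math
a0,a1,st=map(float,sys.argv[1:4]);n=round((a1-a0)/st)
c=lambda a:(55*math.cos(math.radians(a)),55*math.sin(math.radians(a)))
x0,y0=c(a0)
print([[1,round(c(a0+st*i)[0]-x0,1),round(c(a0+st*i)[1]-y0,1),0,0] for i in range(1,n+1)])
E
python3 arc.py 66 30 -12
python3 - <<'E'
from h import *
o=bot.get_obs();print(o["time"],o["ee_pos"],o["tcp_rot"],o["opening"],o["wrist_force"])
im,K,V=grab("wrist","w10.png")
E
```

```text
[[1, 10.0, -5.7, 0, 0], [1, 18.5, -13.4, 0, 0], [1, 25.3, -22.7, 0, 0]]
14.225 [ 0.51983712 -0.24222793  0.14583267] [1.79938202e+02 2.36725822e-02 9.54822431e+01] 0.0220335791959274 [0.69231779 0.56375312 5.96436289]
```

View pics/w10.png

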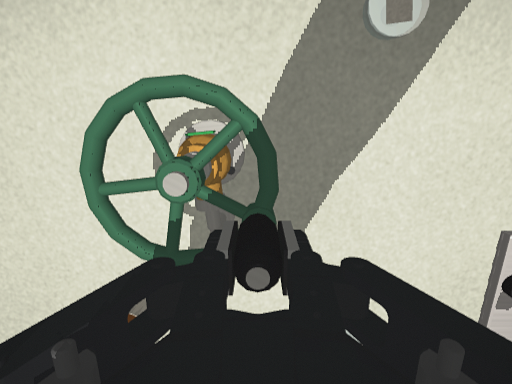

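Request:
send_rows --pt "1 10.0 -5.7 0 0" --pt "1 18.5 -13.4 0 0" --pt "1 25.3 -22.7 0 0" --pt "1 25.3 -22.7 0 0"

```text
time: 14.78
ee_pos: [0.5462, -0.266, 0.1458]
tcp_rot: [179.9, 0.1, 95.5]
wrist_force: [2.1, -1.3, 6.0]
opening: 0.022
```

```bash
for a in "30 -30" "-30 -90" "-90 -150" "-150 -210" "-210 -270" "-270 -330"; do python3 arc.py $a -12; done
```

```text
[[1, 4.7, -10.5, 0, 0], [1, 7.1, -21.8, 0, 0], [1, 7.1, -33.2, 0, 0], [1, 4.7, -44.5, 0, 0], [1, 0.0, -55.0, 0, 0]]
[[1, -6.8, -9.3, 0, 0], [1, -15.3, -17.0, 0, 0], [1, -25.3, -22.7, 0, 0], [1, -36.2, -26.3, 0, 0], [1, -47.6, -27.5, 0, 0]]
[[1, -11.4, 1.2, 0, 0], [1, -22.4, 4.8, 0, 0], [1, -32.3, 10.5, 0, 0], [1, -40.9, 18.2, 0, 0], [1, -47.6, 27.5, 0, 0]]
[[1, -4.7, 10.5, 0, 0], [1, -7.1, 21.8, 0, 0], [1, -7.1, 33.2, 0, 0], [1, -4.7, 44.5, 0, 0], [1, 0.0, 55.0, 0, 0]]
[[1, 6.8, 9.3, 0, 0], [1, 15.3, 17.0, 0, 0], [1, 25.3, 22.7, 0, 0], [1, 36.2, 26.3, 0, 0], [1, 47.6, 27.5, 0, 0]]
[[1, 11.4, -1.2, 0, 0], [1, 22.4, -4.8, 0, 0], [1, 32.3, -10.5, 0, 0], [1, 40.9, -18.2, 0, 0], [1, 47.6, -27.5, 0, 0]]
```

```bash
a=30; for i in 1 2 3 4 5 6 7 8 9 10; do b=$((a-36)); echo $a $b; python3 arc.py $a $b -12; a=$b; done
```

```text
30 -6
[[1, 4.7, -10.5, 0, 0], [1, 7.1, -21.8, 0, 0], [1, 7.1, -33.2, 0, 0]]
-6 -42
[[1, -2.4, -11.2, 0, 0], [1, -7.1, -21.8, 0, 0], [1, -13.8, -31.1, 0, 0]]
-42 -78
[[1, -8.5, -7.7, 0, 0], [1, -18.5, -13.4, 0, 0], [1, -29.4, -17.0, 0, 0]]
-78 -114
[[1, -11.4, -1.2, 0, 0], [1, -22.9, -0.0, 0, 0], [1, -33.8, 3.6, 0, 0]]
-114 -150
[[1, -10.0, 5.7, 0, 0], [1, -18.5, 13.4, 0, 0], [1, -25.3, 22.7, 0, 0]]
-150 -186
[[1, -4.7, 10.5, 0, 0], [1, -7.1, 21.8, 0, 0], [1, -7.1, 33.2, 0, 0]]
-186 -222
[[1, 2.4, 11.2, 0, 0], [1, 7.1, 21.8, 0, 0], [1, 13.8, 31.1, 0, 0]]
-222 -258
[[1, 8.5, 7.7, 0, 0], [1, 18.5, 13.4, 0, 0], [1, 29.4, 17.0, 0, 0]]
-258 -294
[[1, 11.4, 1.2, 0, 0], [1, 22.9, 0.0, 0, 0], [1, 33.8, -3.6, 0, 0]]
-294 -330
[[1, 10.0, -5.7, 0, 0], [1, 18.5, -13.4, 0, 0], [1, 25.3, -22.7, 0, 0]]
```

Request:
send_rows --pt "1 4.7 -10.5 0 0" --pt "1 7.1 -21.8 0 0" --pt "1 7.1 -33.2 0 0"

```text
time: 15.15
ee_pos: [0.5529, -0.2985, 0.1458]
tcp_rot: [179.9, 0.0, 95.5]
wrist_force: [0.5, 2.6, 7.4]
opening: 0.0217
```

Request:
send_rows --pt "1 -2.4 -11.2 0 0" --pt "1 -7.1 -21.8 0 0" --pt "1 -13.8 -31.1 0 0"

```text
time: 15.52
ee_pos: [0.539, -0.3298, 0.1459]
tcp_rot: [179.9, 0.0, 95.5]
wrist_force: [1.1, 2.5, 7.6]
opening: 0.022
```

Run:
```python
from h import *
o=bot.get_obs();print(o["ee_pos"],o["wrist_force"],o["torque"]);v=o["ee_pos"][:2]-[.4978,-.2915];print(np.hypot(*v),np.degrees(np.arctan2(*v[::-1])))
im,K,V=grab("wrist","w11.png")
```

```text
[ 0.53904992 -0.32980899  0.14586619] [1.14824616 2.54659907 7.59378036] [ 0.50217602 -0.25525028 -0.04555788]
0.056295063149512554 -42.88299961660918
```

View pics/w11.png

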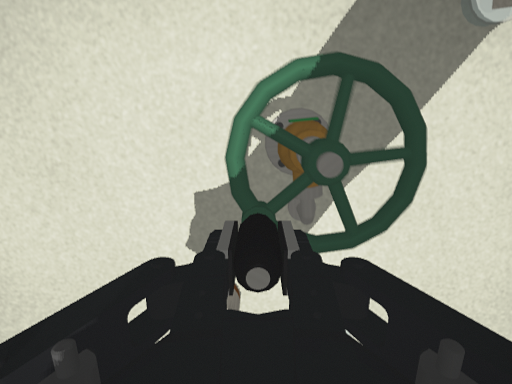

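Request:
send_rows --pt "1 -8.5 -7.7 0 0" --pt "1 -18.5 -13.4 0 0" --pt "1 -29.4 -17.0 0 0"

```text
time: 15.95
ee_pos: [0.5096, -0.3468, 0.1458]
tcp_rot: [179.9, 0.0, 95.5]
wrist_force: [2.1, 2.1, 6.9]
opening: 0.0219
```

Request:
send_rows --pt "1 -11.4 -1.2 0 0" --pt "1 -22.9 0 0 0" --pt "1 -33.8 3.6 0 0"

```text
time: 16.32
ee_pos: [0.4757, -0.3433, 0.1459]
tcp_rot: [179.9, 0.1, 95.5]
wrist_force: [3.4, -0.5, 6.0]
opening: 0.0217
```

Request:
send_rows --pt "1 -10.0 5.7 0 0" --pt "1 -18.5 13.4 0 0" --pt "1 -25.3 22.7 0 0"

```text
time: 16.7
ee_pos: [0.4504, -0.3207, 0.1458]
tcp_rot: [179.9, 0.1, 95.5]
wrist_force: [2.8, -1.5, 5.9]
opening: 0.0218
```

Request:
send_rows --pt "1 -4.7 10.5 0 0" --pt "1 -7.1 21.8 0 0" --pt "1 -7.1 33.2 0 0"

```text
time: 17.08
ee_pos: [0.443, -0.2873, 0.1458]
tcp_rot: [179.9, 0.1, 95.5]
wrist_force: [0.6, -2.8, 6.3]
opening: 0.0221
```

Request:
send_rows --pt "1 2.4 11.2 0 0" --pt "1 7.1 21.8 0 0" --pt "1 13.8 31.1 0 0"

```text
time: 17.45
ee_pos: [0.4567, -0.2561, 0.1458]
tcp_rot: [180.0, 0.1, 95.5]
wrist_force: [-2.2, -2.8, 7.3]
opening: 0.022
```

Request:
send_rows --pt "1 8.5 7.7 0 0" --pt "1 18.5 13.4 0 0" --pt "1 29.4 17.0 0 0"

```text
time: 17.82
ee_pos: [0.4862, -0.2388, 0.1458]
tcp_rot: [180.0, 0.1, 95.5]
wrist_force: [-2.6, -0.4, 7.9]
opening: 0.0217
```

Request:
send_rows --pt "1 11.4 1.2 0 0" --pt "1 22.9 0 0 0" --pt "1 33.8 -3.6 0 0"

```text
time: 18.2
ee_pos: [0.5202, -0.2423, 0.1458]
tcp_rot: [180.0, 0.0, 95.5]
wrist_force: [-2.6, 0.3, 8.6]
opening: 0.022
```

Request:
send_rows --pt "1 10.0 -5.7 0 0" --pt "1 18.5 -13.4 0 0" --pt "1 25.3 -22.7 0 0"

```text
time: 18.58
ee_pos: [0.5457, -0.265, 0.1458]
tcp_rot: [179.9, -0.0, 95.5]
wrist_force: [-2.0, 2.5, 8.5]
opening: 0.0221
```

Request:
send_rows --pt "1 4.7 -10.5 0 0" --pt "1 7.1 -21.8 0 0" --pt "1 7.1 -33.2 0 0"

```text
time: 18.95
ee_pos: [0.5508, -0.2842, 0.1453]
tcp_rot: [-180.0, -1.7, 95.9]
wrist_force: [-11.4, 107.3, 29.7]
opening: 0.0219
```

Request:
send_rows --pt "1 0.4 12 0 0" --pt "1 0.4 12 0 0"

```text
time: 19.2
ee_pos: [0.553, -0.2821, 0.1457]
tcp_rot: [179.9, -0.3, 95.7]
wrist_force: [-2.1, 20.8, 9.8]
opening: 0.0218
```

Run:
```python
from h import *
o=bot.get_obs();print(o["time"],o["ee_pos"],o["tcp_rot"],o["wrist_force"],o["torque"],o["opening"]);v=o["ee_pos"][:2]-[.4978,-.2915];print(np.hypot(*v),np.degrees(np.arctan2(*v[::-1])))
im,K,V=grab("wrist","w12.png")
P=np.array([[.5198,-.2422],[.5529,-.2985],[.539,-.3298],[.5096,-.3468],[.4757,-.3433],[.4504,-.3207],[.443,-.2873],[.4567,-.2561],[.4862,-.2388],[.5202,-.2423],[.5457,-.265]])
from scipy.optimize import least_squares
print(least_squares(lambda q:np.hypot(*(P-q[:2]).T)-q[2],[.5,-.29,.055]).x)
```

```text
19.2 [ 0.55298137 -0.28205109  0.14565016] [179.93729868  -0.3467674   95.67766262] [-2.14539565 20.82585098  9.8237545 ] [ 4.18482432  0.40383984 -0.08154831] 0.021849276049033382
0.055984513535573883 9.716735957741703
[ 0.49797419 -0.29280852  0.05521083]
```

View pics/w12.png

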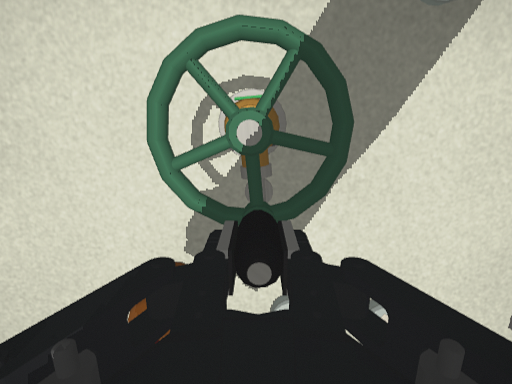

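The stop was reached: the force rose sharply at a handle bearing of about 11°, and it still presses 20 N against the stop. I now open by exactly 720°, as four half-turns.

Request:
send_rows --pt "1 -1.5 5.1 0 0" --pt "1 -1.5 5.1 0 0"

```text
time: 19.5
ee_pos: [0.5519, -0.2806, 0.1457]
tcp_rot: [179.9, -0.0, 95.5]
wrist_force: [3.4, 3.1, 6.5]
opening: 0.0217
```

```bash
python3 arc.py 12 192 18; python3 arc.py 192 372 18
python3 - <<'E'
from h import *
o=bot.get_obs();print(o["time"],o["ee_pos"],o["tcp_rot"],o["wrist_force"])
E
```

```text
[[1, -6.2, 16.1, 0, 0], [1, -17.0, 29.4, 0, 0], [1, -31.4, 38.8, 0, 0], [1, -48.0, 43.3, 0, 0], [1, -65.2, 42.4, 0, 0], [1, -81.3, 36.2, 0, 0], [1, -94.7, 25.4, 0, 0], [1, -104.0, 10.9, 0, 0], [1, -108.5, -5.7, 0, 0], [1, -107.6, -22.9, 0, 0]]
[[1, 6.2, -16.1, 0, 0], [1, 17.0, -29.4, 0, 0], [1, 31.4, -38.8, 0, 0], [1, 48.0, -43.3, 0, 0], [1, 65.2, -42.4, 0, 0], [1, 81.3, -36.2, 0, 0], [1, 94.7, -25.4, 0, 0], [1, 104.0, -10.9, 0, 0], [1, 108.5, 5.7, 0, 0], [1, 107.6, 22.9, 0, 0]]
19.5 [ 0.55185566 -0.28058186  0.1457137 ] [ 1.79889138e+02 -3.52442458e-03  9.55330170e+01] [3.39299469 3.09827779 6.54398708]
```

Request:
send_rows --pt "1 -6.2 16.1 0 0" --pt "1 -17.0 29.4 0 0" --pt "1 -31.4 38.8 0 0" --pt "1 -48.0 43.3 0 0" --pt "1 -65.2 42.4 0 0" --pt "1 -81.3 36.2 0 0" --pt "1 -94.7 25.4 0 0" --pt "1 -104.0 10.9 0 0" --pt "1 -108.5 -5.7 0 0" --pt "1 -107.6 -22.9 0 0"

```text
time: 20.75
ee_pos: [0.4436, -0.3047, 0.1457]
tcp_rot: [179.9, -0.0, 95.5]
wrist_force: [2.9, 4.1, 8.1]
opening: 0.0218
```

Request:
send_rows --pt "1 6.2 -16.1 0 0" --pt "1 17.0 -29.4 0 0" --pt "1 31.4 -38.8 0 0" --pt "1 48.0 -43.3 0 0" --pt "1 65.2 -42.4 0 0" --pt "1 81.3 -36.2 0 0" --pt "1 94.7 -25.4 0 0" --pt "1 104.0 -10.9 0 0" --pt "1 108.5 5.7 0 0" --pt "1 107.6 22.9 0 0"

```text
time: 22.0
ee_pos: [0.552, -0.282, 0.1457]
tcp_rot: [179.9, 0.1, 95.5]
wrist_force: [3.3, -3.4, 7.4]
opening: 0.0218
```

Run:
```python
from h import *
o=bot.get_obs();print(o["time"],o["ee_pos"],o["wrist_force"],o["opening"])
im,K,V=grab("wrist","w13.png")
```

```text
22.0 [ 0.55198847 -0.28203518  0.14567028] [ 3.27302107 -3.41594961  7.36649004] 0.021801634531980085
```

View pics/w13.png

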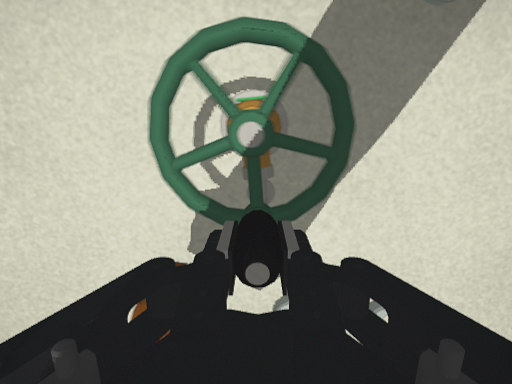

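Request:
send_rows --pt "1 -6.2 16.1 0 0" --pt "1 -17.0 29.4 0 0" --pt "1 -31.4 38.8 0 0" --pt "1 -48.0 43.3 0 0" --pt "1 -65.2 42.4 0 0" --pt "1 -81.3 36.2 0 0" --pt "1 -94.7 25.4 0 0" --pt "1 -104.0 10.9 0 0" --pt "1 -108.5 -5.7 0 0" --pt "1 -107.6 -22.9 0 0"

```text
time: 23.3
ee_pos: [0.4436, -0.3047, 0.1456]
tcp_rot: [179.9, -0.0, 95.5]
wrist_force: [4.1, 4.2, 7.9]
opening: 0.0224
```

Request:
send_rows --pt "1 6.2 -16.1 0 0" --pt "1 17.0 -29.4 0 0" --pt "1 31.4 -38.8 0 0" --pt "1 48.0 -43.3 0 0" --pt "1 65.2 -42.4 0 0" --pt "1 81.3 -36.2 0 0" --pt "1 94.7 -25.4 0 0" --pt "1 104.0 -10.9 0 0" --pt "1 108.5 5.7 0 0" --pt "1 107.6 22.9 0 0"

```text
time: 24.55
ee_pos: [0.552, -0.282, 0.1457]
tcp_rot: [179.9, 0.1, 95.5]
wrist_force: [3.6, -3.0, 6.4]
opening: 0.0218
```

Request:
send_rows --pt "1 0 0.5 0 0" --pt "1 0 0.5 0 0" --pt "1 0 0.5 0 0" --pt "1 0 0.5 0 0"

```text
time: 25.05
ee_pos: [0.5516, -0.2808, 0.1457]
tcp_rot: [179.9, -0.0, 95.5]
wrist_force: [2.9, 2.9, 8.2]
opening: 0.0218
```

Run:
```python
from h import *
o=bot.get_obs();print(o["time"],o["ee_pos"],o["wrist_force"],o["opening"],o["qd"])
im,K,V=grab("wrist","w14.png");a=cv2.imread("pics/w12.png");b=cv2.imread("pics/w14.png")
cv2.imwrite("pics/cmp.png",np.hstack([a[:300,120:380],b[:300,120:380]]))
s=grab("scene","s14.png");d=grab("side","d14.png")
cv2.imwrite("pics/c14.png",np.hstack([cv2.resize(x,(400,400),interpolation=cv2.INTER_CUBIC) for x in(s[0][130:230,270:370],d[0][110:210,220:320])]))
```

```text
25.05 [ 0.55160105 -0.28078621  0.14567931] [2.87001292 2.93602895 8.20656718] 0.021844683892410923 [-0.09945004  0.01466179 -0.07786117 -0.05057953  0.05182114 -0.0256406 ]
```

View pics/cmp.png

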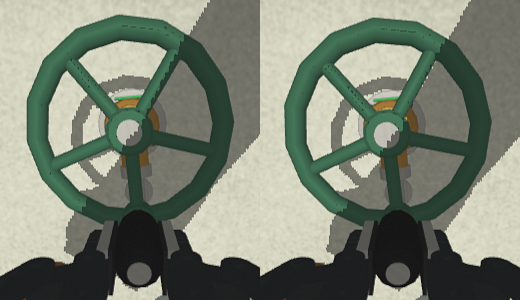

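View pics/c14.png

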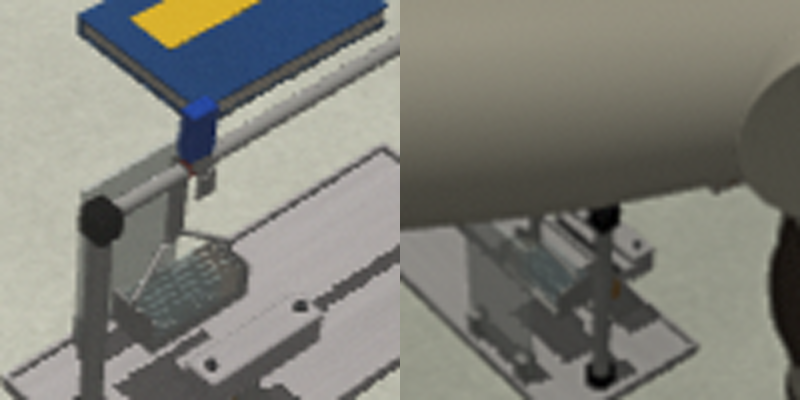

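View pics/s14.png

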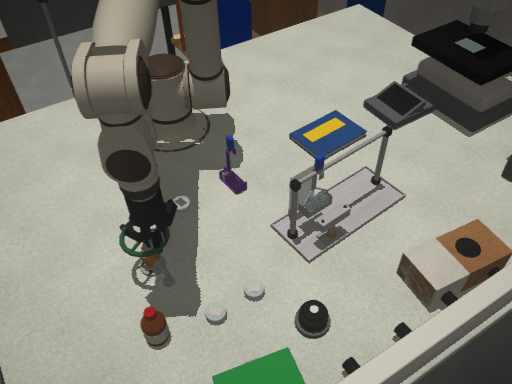

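```bash
python3 -c "
from workcell import bot
print(bot.job_done()); print(bot.get_obs()['time'])"
```

```text
the job is handed in; nothing more can be done
None
the job is handed in; nothing more can be done
```

The job is handed in at about 25 s on the robot's clock, and as far as my checks show, every part of it was done. No verdict was reported.

**Rack:** I took the steel rack by its grip, hooked it on the rail at the open end and slid it in behind the guard. I let it go with the hook on the red band. The close-up taken just before release shows a thin strip of red on both sides of the hook. The last scene picture still shows it hanging upright there.

**Valve:** I turned the handwheel clockwise a little over one turn, to the stop. I then opened it exactly 720° and kept hold of the handle. At the end the gripper is back within about 1 mm of where the stop released, the picture of the wheel matches the one taken at the stop, and the fingers still hold the handle at 22 mm opening.

**Bystanders:** The dishes, bottle and book look unmoved in the last scene picture.

**What did not go cleanly:**
- **Force at the stop:** the wrist force peaked at a reading of 107 N, under the 120 N limit but higher than I intended. I backed off at once, and it was about 20 N in the next reading.
- **Band position:** the fixed cameras and the wrist camera disagreed by about 4 mm on where the band is. I used the wrist camera's close-up.
- **Last side view:** the arm hides part of the rack in that picture, so the final rack check rests on the scene view alone.

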